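# Lift the mortar disc off its drying stand with the trowel

### The arm

A 6-joint arm with a two-finger parallel gripper is mounted at the origin on a cart in front of the work surface, level with it; the furniture and walls round the work are solid. World frame = base frame: x ahead of the robot, y to its left, z up, the work surface at z = 0. Lengths are in m, angles in degrees, forces in N, time in s.
With the tool pointing down it reaches from about 0.375 to 0.9 m from the base axis. Payload 3.1 kg.
Tool frame: the origin (TCP) lies between the finger pads; the fingertips stand 22 mm ahead of it and the grasp point (between the pads) lies 3 mm ahead of it; y points along the fingers, x is the direction in which the jaws open and shut, and the axes are right-handed (so a half turn about y gives the same grasp; the last joint's range is limited). The gripper opens to 87 mm and grips with 3 to 60 N. Pads are 19 mm wide; open, the fingers measure 117 mm over their backs; the gripper's body (75 mm by 190 mm) begins 51 mm behind the grasp point.
Start: joints at [-73.425, 30.224, 82.088, -0, 67.689, -10.227], TCP at [0.282, -0.558, 0.217] pointing down, gripper open.
Joint ranges: [-176.69, 176.69], [-43.24, 126.21], [12.49, 139.97], [-82, 262], [0, 151.66], [-163.58, 163.58]. Speed limits (degrees/s): [159.86, 159.86, 180, 180, 180, 180].

### API

Orientations are given as a 3x3 rotation matrix whose columns are the frame's x, y, z axes.
In Python, from rig import bot, imaging, workorder gives the robot as it stands. The module is installed in compiled form; this text tells all that it offers.
- The arm moves only by the tool drive_tool, never from a script. Its argument "commands" is a list of rows, each an object of numbers: "dx", "dy", "dz": the shift along the tool's x, y, z normalised to -1 to 1, where 1 is 4 cm; "wx", "wy", "wz": the turn, a rotation vector about the tool's x, y, z normalised to -1 to 1, where 1 is pi/2 rad; "grip": the finger opening in mm, from 0 to 87. In form: [{"dx": .., "dy": .., "dz": .., "wx": .., "wy": .., "wz": .., "grip": ..}, ...]. A call has 1 to 8 rows; each row shifts and turns the commanded pose from where the row before left it, along the tool's axes as they then stand; what a row does not reach is not made up. A row lasts 1/8 s, in which the tool goes at most 62.5 mm and 10.7 degrees, less where a joint would pass 70% of its speed; a pose out of reach is approached as far as the arm can. A call with a number of a shift or a turn outside -1 to 1 is refused whole. A call with a gripper value outside its range is refused whole. The fingers move at their own pace and stop on an object; the grip force is fixed at half the most. Time passes only in rows, so rows that do not move let the fingers close. It gives the time, the measured TCP pose, the force and the opening at its end, in the units of the state.
- bot.read_state(): the state, without advancing time (a new reading comes with each control period).
- imaging.capture(name): name is "side" or "top"; returns (picture, depth): 420x560x3 uint8, red, green, blue; 420x560 float32, m along the optical axis (not along the pixel's ray), 0 where there is no reading.
- imaging.get_calibration(name): a dict with "mtx" (3x3 intrinsics, pixels), "world_to_cam" (4x4, takes a point from world to camera coordinates). Camera axes: x right, y down, z forward; pixel columns grow to the right and rows downward; lengths in m; the calibration is good to about 2 mm. A picture is of the moment at which its call begins. get_calibration takes no time and is no camera call.
- workorder.hand_in(): hands the job in, once; it reports no verdict.
The state is a dict: "time_s": time; "joint_positions": joint angles; "qvel": joint speeds; "tau": joint torques, N m; "position": TCP position; "tcp_rot": TCP orientation; "force": force on the tool from outside, world axes, zero at the start; "moment": the same for the moment, N m; "opening": opening from 0.0 (shut) to 1.0 (fully open).
Only numpy, scipy, OpenCV 4.12 (cv2) and the standard library are available. Lean on these libraries where they do the work, as an engineer would, in place of code of your own. Each camera call takes 0.05 s, during which the arm holds its last target. There are 200 camera calls.

### The job

Slide the blade of the trowel under the round mortar disc on its drying stand, lift the disc clear on the blade and carry it level to the cork board. Set the trowel down flat there, let go and leave the disc lying on the blade, all of it over the board. The disc is still tender: do not touch it with the fingers, tip it or drop it, and leave the square tile alone.

Things in the scene. Friction and masses are not known exactly. Their poses are not given: they have to be found in the camera images.
- trowel_grip (a point): Middle of the handle of a steel trowel lying flat, 0.16 kg. Wooden handle bar 70 mm long (x), 18 wide (y), 24 high, on two thin posts, its middle 50 mm above the blade's underside. Flat blade 44 mm wide, 3 thick, from 45 mm behind this point to its free end 120 mm ahead (+x); z up. The disc is well carried with its centre 90 mm ahead of this point (posts end 29 mm, handle 35 mm ahead).
- disc: Round mortar disc, 96 mm across, 10 thick, 0.1-0.2 kg; origin: centre of underside. It lies mid-way on a grey fixed stand: two rails 28 mm high, 12 wide, 68 mm free gap between them over bare worktop, from 58 mm before its centre to a cross bar 36 mm high, 54 mm beyond. At the start its x axis runs along the rails from the open to the closed end, 6 to 34 degrees left of straight ahead; z up.
- tile: Square mortar tile, 96 x 96 x 10 mm, loose, on a second stand of the same kind beside the first, 0.14 to 0.26 m from it centre to centre, to its left or right. Origin: centre of its underside. To be left alone.
- board: Cork board fixed on the worktop at the robot's right, 200 mm long (x), 130 mm wide (y), 8 mm thick. Origin: centre of its underside; x points away from the robot along its length, z up. Mind the fixed bench vice, about 0.09 m high, straight ahead of the robot and left of the board, from 0.56 m out.
Mind the look-alikes: they are no part of the job. What is shaped like the part that bears trowel_grip but red or turquoise is not meant.

How it is judged:
By the outcome, as a careful person would: the job done as asked, in the order asked, and still so for the second after the job is handed in, with the robot touching nothing.
It also fails if it takes over 58 s, if anything falls off the work surface, if the arm or the gripper's body presses on something with over 40 N, if the wrist force passes 120 N, or if a joint passes its speed limit or range.

## Working session

There is one attempt and no reset: what is moved stays moved. The work goes in short steps, Python scripts to look and compute and a tool call to move; the robot and the scene stay as the last step left them, time stands still between calls to the robot, and variables do not carry over. Pictures are saved under pics/ and viewed, on a budget of 10 in all, crops included, one or two more only if the job needs it, and the job is handed in when it is done.

Besides the shell and the picture viewer there is one more tool, called after "Request:" as name([rows], argument=value, ...), one row to a line, values as JSON. drive_tool: Moves the arm, as the interface text tells. Its arguments: {"type":"object","properties":{"commands":{"type":"array"}},"required":["commands"]}

```bash
mkdir -p pics
python3 - <<'E'
from rig import bot, imaging
import cv2, numpy as np
for n in ("top","side"):
    p,d=imaging.capture(n); c=imaging.get_calibration(n)
    cv2.imwrite(f"pics/{n}0.png",cv2.cvtColor(p,cv2.COLOR_RGB2BGR)); np.savez(f"{n}0.npz",p=p,d=d)
    print(n,np.round(c["mtx"],1).tolist(),np.round(c["world_to_cam"],3).tolist())
s=bot.read_state(); print(s["position"],np.round(s["tcp_rot"],3).tolist(),s["time_s"],s["force"])
E
```

```text
top [[472.8, 0.0, 280.9], [0.0, 472.8, 200.9], [0.0, 0.0, 1.0]] [[0.003, -1.0, 0.006, -0.01], [-0.991, -0.004, -0.133, 0.567], [0.133, -0.006, -0.991, 1.459], [0.0, 0.0, 0.0, 1.0]]
side [[409.3, 0.0, 276.5], [0.0, 409.3, 205.5], [0.0, 0.0, 1.0]] [[-0.971, -0.238, -0.006, 0.538], [-0.125, 0.531, -0.838, 0.112], [0.202, -0.813, -0.546, 1.311], [0.0, 0.0, 0.0, 1.0]]
[ 0.28164534 -0.55716801  0.21645861] [[0.451, -0.001, 0.893], [-0.893, 0.002, 0.451], [-0.002, -1.0, 0.0]] 0.1 [0.23201875 0.58207687 0.2240888 ]
```

View pics/top0.png

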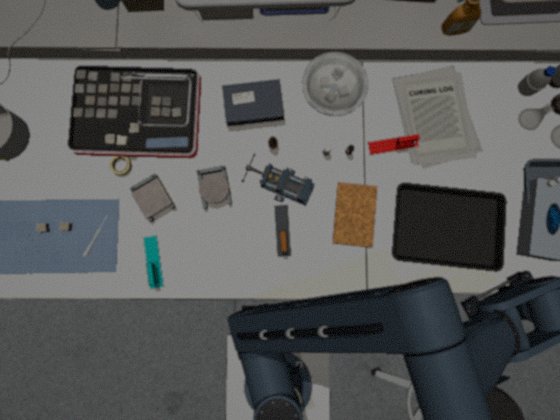

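View pics/side0.png

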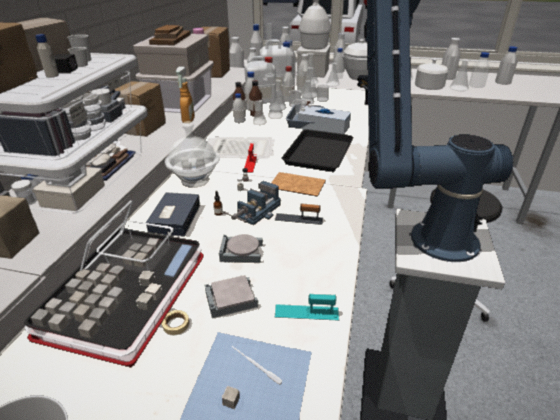

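Top view: the wooden-handled trowel is at about (282,240), with its blade end at (282,206). The look-alikes are the turquoise one (152,262) and the red one (393,144). The round disc on its stand is at (214,187), the square tile at (153,197), the board at (355,215) and the vice at (287,183). I choose the brown-handled trowel and the round disc, and will check both in a close crop.

```bash
cat > h.py <<'E'
import numpy as np, cv2
from rig import bot, imaging
def world(n,d):
    c=imaging.get_calibration(n); K=c["mtx"]; T=np.linalg.inv(c["world_to_cam"])
    v,u=np.mgrid[:420,:560]
    P=np.stack([(u-K[0,2])/K[0,0]*d,(v-K[1,2])/K[1,1]*d,d],-1)
    W=P@T[:3,:3].T+T[:3,3]; W[d==0]=np.nan; return W
def ray(n,uv,z):
    c=imaging.get_calibration(n); K=c["mtx"]; T=np.linalg.inv(c["world_to_cam"])
    uv=np.atleast_2d(uv).astype(float)
    r=np.c_[(uv-[K[0,2],K[1,2]])/[K[0,0],K[1,1]],np.ones(len(uv))]@T[:3,:3].T; o=T[:3,3]
    return o+r*((z-o[2])/r[:,2])[:,None]
def proj(n,p):
    c=imaging.get_calibration(n); q=c["world_to_cam"]@np.append(p,1); q=c["mtx"]@q[:3]; return q[:2]/q[2]
def save(n,p): cv2.imwrite(n,cv2.cvtColor(p,cv2.COLOR_RGB2BGR))
E
python3 - <<'E'
from h import *
t=np.load("top0.npz"); p,d=t["p"],t["d"]; W=world("top",d)
a=cv2.resize(p[140:260,110:390],None,fx=2.8,fy=2.8,interpolation=cv2.INTER_CUBIC)
s=np.load("side0.npz"); b=cv2.resize(s["p"][180:330,190:350],None,fx=1.63,fy=1.63,interpolation=cv2.INTER_CUBIC)
o=np.zeros((a.shape[0]+b.shape[0],a.shape[1],3),np.uint8); o[:a.shape[0]]=a; o[a.shape[0]:,:b.shape[1]]=b
save("pics/crop1.png",o); print(o.shape)
for nm,(u0,u1,v0,v1) in dict(trowel=(268,298,198,262),disc=(190,240,160,215),tile=(125,180,170,225),vice=(240,318,150,206)).items():
    z=W[v0:v1,u0:u1]; q=z[np.isfinite(z[...,2])]; 
    print(nm,"table z",np.round(np.median(q[q[:,2]<.008][:,2]),4),"max",q[:,2].max().round(3))
    for lo,hi in ((.01,.025),(.025,.033),(.033,.045),(.045,.07),(.07,.1)):
        k=q[(q[:,2]>lo)&(q[:,2]<hi)]
        if len(k)>5: print("  ",lo,hi,len(k),k.mean(0).round(4),np.ptp(k,axis=0).round(3))
E
```

```text
(580, 784, 3)
trowel table z 0.0014 max 0.074
   0.01 0.025 32 [ 0.5425 -0.0102  0.0139] [0.148 0.074 0.014]
   0.025 0.033 9 [ 0.5749 -0.0495  0.0275] [0.007 0.016 0.006]
   0.045 0.07 132 [ 0.4428 -0.0148  0.0619] [0.167 0.053 0.016]
disc table z 0.0004 max 0.05
   0.01 0.025 68 [0.6207 0.2033 0.0187] [0.163 0.119 0.015]
   0.025 0.033 174 [0.6161 0.2094 0.0295] [0.136 0.108 0.008]
   0.033 0.045 756 [0.6161 0.2084 0.0387] [0.129 0.11  0.012]
   0.045 0.07 25 [0.6029 0.2062 0.0461] [0.093 0.08  0.005]
tile table z 0.0007 max 0.05
   0.01 0.025 63 [0.5964 0.4002 0.0188] [0.164 0.176 0.015]
   0.025 0.033 108 [0.5803 0.4024 0.0301] [0.151 0.138 0.008]
   0.033 0.045 960 [0.5812 0.4067 0.0384] [0.144 0.136 0.012]
   0.045 0.07 26 [0.5767 0.3951 0.0461] [0.115 0.091 0.005]
vice table z 0.0006 max 0.095
   0.01 0.025 344 [ 0.6176 -0.0333  0.0175] [0.166 0.23  0.015]
   0.025 0.033 187 [ 0.6154 -0.0278  0.0289] [0.116 0.17  0.008]
   0.033 0.045 157 [ 0.6222 -0.0149  0.0389] [0.12  0.175 0.012]
   0.045 0.07 336 [0.6474 0.0432 0.0588] [0.153 0.21  0.025]
   0.07 0.1 436 [ 0.6168 -0.0367  0.0837] [0.118 0.158 0.025]
```

View pics/crop1.png

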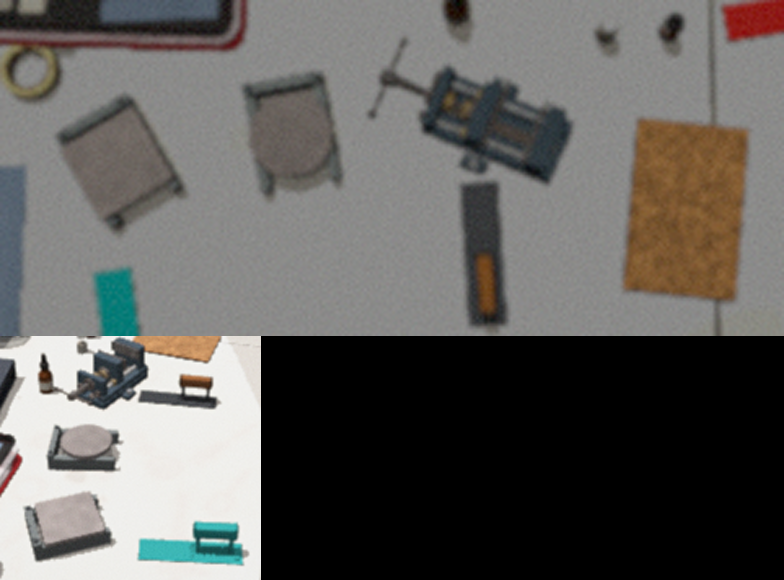

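The crop confirms it: brown trowel handle at crop (485,285), blade tip at crop (480,185), round disc at crop (292,138) with the open rail ends at (268,190) and (335,180), board at (687,210). Now the fine measurements.

```bash
cat > meas.py <<'E'
from h import *
def big(m,box=None):
    m=m.astype(np.uint8)
    if box: k=np.zeros_like(m); u0,u1,v0,v1=box; k[v0:v1,u0:u1]=1; m=m*k
    c,_=cv2.findContours(m,cv2.RETR_EXTERNAL,cv2.CHAIN_APPROX_NONE); c=max(c,key=cv2.contourArea)
    f=np.zeros_like(m); cv2.drawContours(f,[c],-1,1,-1); v,u=np.nonzero(f); return np.c_[u,v].astype(float),c[:,0].astype(float)
def rect(n,uv,z):
    w=ray(n,uv,z)[:,:2]; (c,(a,b),th)=cv2.minAreaRect((w*1000).astype(np.float32)); return np.round(c,1),round(a,1),round(b,1),round(th,1)
def pca(n,uv,z):
    w=ray(n,uv,z)[:,:2]; m=w.mean(0); e=np.linalg.eigh(np.cov((w-m).T)); v=e[1][:,1]; v=v*np.sign(v[0]); return m.round(4),np.degrees(np.arctan2(v[1],v[0])).round(2),(np.sqrt(12*e[0])*1000).round(1)
E
python3 - <<'E'
from meas import *
boxes=dict(top=dict(t=(262,302,196,266),d=(190,242,158,215),b=(325,385,175,255)),side=dict(t=(270,330,198,228),d=(214,270,228,266),b=(262,335,165,200)))
for n in ("top","side"):
    z=np.load(n+"0.npz"); p=z["p"]; I=p.astype(int); r,g,b=I[...,0],I[...,1],I[...,2]; B=boxes[n]
    hsv=cv2.cvtColor(p,cv2.COLOR_RGB2HSV); 
    orange=(r-b>35)
    h,_=big(orange,B["t"]); print(n,"handle",pca(n,h,.062 if n=="top" else .055),rect(n,h,.062),len(h))
    bl,_=big((I.sum(2)<(270 if n=="top" else 330))|orange,B["t"]); print(" blade",pca(n,bl,.003),rect(n,bl,.003),len(bl))
    bo,_=big(orange,B["b"]); print(" board",pca(n,bo,.008),rect(n,bo,.008))
    di,c=big((r-(g+b)/2>8)&(hsv[...,2]<215),B["d"]); print(" disc",pca(n,di,.038),cv2.fitEllipse(c.astype(np.float32)),(np.ptp(ray(n,di,.038),axis=0)[:2]*1000).round(1))
    W=world(n,z["d"]); u0,u1,v0,v1=B["d"]
    st,_=big((W[...,2]>.014),B["d"]); print(" stand",rect(n,st,.028),len(st))
    print(" sample stand/disc/table rgb", p[187,214] if n=="top" else p[245,242])
E
```

```text
top handle (array([ 0.4389, -0.0153]), np.float64(4.72), array([17.8, 62.9])) (array([438.9, -15.5]), 62.3, 17.9, 5.0) 120
 blade (array([ 0.4749, -0.0128]), np.float64(3.86), array([ 42. , 164.4])) (array([475.5, -12.8]), 164.9, 42.3, 3.9) 668
 board (array([ 0.5282, -0.2458]), np.float64(-5.49), array([127.5, 197.6])) (array([ 528.6, -245.7]), 128.0, 198.3, 84.5)
 disc (array([0.6079, 0.2068]), np.float64(9.73), array([77.8, 81.8])) ((213.42617797851562, 187.8501434326172), (27.353832244873047, 28.93514060974121), 173.2570037841797) [96.5 92.1]
 stand (array([614.2, 209.4]), 128.0, 95.7, 11.5) 1057
 sample stand/disc/table rgb [102  96  92]
side handle (array([ 0.4416, -0.0102]), np.float64(4.84), array([41.6, 61.3])) (array([4.408e+02, 4.000e-01]), 64.0, 41.2, 5.9) 124
 blade (array([ 0.4645, -0.0373]), np.float64(36.02), array([104.7, 149.3])) (array([483.9, -41.7]), 159.2, 119.0, 13.2) 515
 board (array([ 0.525 , -0.2409]), np.float64(-12.95), array([131.9, 195.4])) (array([ 530.6, -241.4]), 135.8, 200.5, 83.8)
 disc (array([0.6079, 0.2112]), np.float64(-21.52), array([83.1, 87.9])) ((243.50335693359375, 244.28713989257812), (19.324604034423828, 34.077537536621094), 94.52081298828125) [115.4  97.8]
 stand (array([614.7, 210.3]), 128.3, 121.2, 13.4) 936
 sample stand/disc/table rgb [164 154 150]
```

Request:
drive_tool([
  {"wy": 0.0845, "grip": 60},
  {"wy": 0.0845, "grip": 60},
  {"wy": 0.0845, "grip": 60},
  {"dx": -0.6, "dz": 0.24, "grip": 60},
  {"dx": -0.83, "dz": 0.32, "grip": 60},
  {"dx": -0.83, "dz": 0.32, "grip": 60},
  {"dx": -0.83, "dz": 0.32, "grip": 60},
  {"dx": -0.83, "dz": 0.32, "grip": 60},
])

```text
schema error: expected keys dx, dy, dz, wx, wy, wz, grip
```

Request:
drive_tool([
  {"dx": -0.83, "dz": 0.32, "grip": 60},
  {"dx": -0.83, "dz": 0.32, "grip": 60},
  {"dx": -0.83, "dz": 0.32, "grip": 60},
  {"dx": -0.83, "dz": 0.32, "grip": 60},
  {"dx": -0.83, "dz": 0.32, "grip": 60},
  {"dx": -0.83, "dz": 0.32, "grip": 60},
  {"dx": -0.83, "dz": 0.32, "grip": 60},
  {"dx": -0.83, "dz": 0.32, "grip": 60},
])

```text
schema error: expected keys dx, dy, dz, wx, wy, wz, grip
```

```bash
cat > go.py <<'E'
from h import *
def delta(tgt,heading):
    "tool-axis shift (units of 4 cm) after turning to heading; and wy total"
    s=bot.read_state(); z=s["tcp_rot"][:,2]; h=np.degrees(np.arctan2(z[1],z[0]))
    a=np.radians(heading); R=np.array([[np.sin(a),0,np.cos(a)],[-np.cos(a),0,np.sin(a)],[0,-1,0]])
    d=R.T@(np.array(tgt)-s["position"])/.04
    print("t",s["time_s"],"pos",np.round(s["position"],4),"head",h.round(2),"ydir",np.round(s["tcp_rot"][:,1],3),"F",np.round(s["force"],1),"M",np.round(s["moment"],2),"open",round(s["opening"],3))
    print("dx,dy,dz",d.round(3),"wy",round((h-heading)/90,4))
E
python3 -c "
from go import *
delta((.4499,-.0146,.052),4.0)"
```

```text
t 0.1 pos [ 0.2816 -0.5572  0.2165] head 26.8 ydir [-0.001  0.002 -1.   ] F [0.2 0.6 0.2] M [-0.02  0.02  0.02] open 0.999
dx,dy,dz [-13.238   4.111   5.142] wy 0.2534
```

All keys are required in each row.

Request:
drive_tool([
  {"dx": 0, "dy": 0, "dz": 0, "wx": 0, "wy": 0.0845, "wz": 0, "grip": 60},
  {"dx": 0, "dy": 0, "dz": 0, "wx": 0, "wy": 0.0845, "wz": 0, "grip": 60},
  {"dx": 0, "dy": 0, "dz": 0, "wx": 0, "wy": 0.0845, "wz": 0, "grip": 60},
  {"dx": -0.6, "dy": 0, "dz": 0.24, "wx": 0, "wy": 0, "wz": 0, "grip": 60},
  {"dx": -0.83, "dy": 0, "dz": 0.32, "wx": 0, "wy": 0, "wz": 0, "grip": 60},
  {"dx": -0.83, "dy": 0, "dz": 0.32, "wx": 0, "wy": 0, "wz": 0, "grip": 60},
  {"dx": -0.83, "dy": 0, "dz": 0.32, "wx": 0, "wy": 0, "wz": 0, "grip": 60},
  {"dx": -0.83, "dy": 0, "dz": 0.32, "wx": 0, "wy": 0, "wz": 0, "grip": 60},
])

```text
time_s: 1.1
position: [0.3317, -0.3957, 0.217]
tcp_rot: [[0.069, -0.0, 0.998], [-0.998, 0.001, 0.069], [-0.001, -1.0, -0.0]]
force: [0.8, 0.3, -0.2]
opening: 0.689
```

Request:
drive_tool([
  {"dx": -0.83, "dy": 0, "dz": 0.32, "wx": 0, "wy": 0, "wz": 0, "grip": 60},
  {"dx": -0.83, "dy": 0, "dz": 0.32, "wx": 0, "wy": 0, "wz": 0, "grip": 60},
  {"dx": -0.83, "dy": 0, "dz": 0.32, "wx": 0, "wy": 0, "wz": 0, "grip": 60},
  {"dx": -0.83, "dy": 0, "dz": 0.32, "wx": 0, "wy": 0, "wz": 0, "grip": 60},
  {"dx": -0.83, "dy": 0, "dz": 0.32, "wx": 0, "wy": 0, "wz": 0, "grip": 60},
  {"dx": -0.83, "dy": 0, "dz": 0.32, "wx": 0, "wy": 0, "wz": 0, "grip": 60},
  {"dx": -0.83, "dy": 0, "dz": 0.32, "wx": 0, "wy": 0, "wz": 0, "grip": 60},
  {"dx": -0.83, "dy": 0, "dz": 0.32, "wx": 0, "wy": 0, "wz": 0, "grip": 60},
])

```text
time_s: 2.1
position: [0.4153, -0.1239, 0.2172]
tcp_rot: [[0.069, -0.0, 0.998], [-0.998, 0.0, 0.069], [-0.0, -1.0, -0.0]]
force: [0.3, -0.2, 0.2]
opening: 0.689
```

```bash
python3 -c "
from go import *
delta((.4499,-.0146,.052),4.0)"
```

```text
t 2.1 pos [ 0.4153 -0.1239  0.2172] head 3.98 ydir [-0.  0. -1.] F [ 0.3 -0.2  0.2] M [ 0.05 -0.01  0.03] open 0.689
dx,dy,dz [-2.664  4.129  1.054] wy -0.0003
```

Request:
drive_tool([
  {"dx": -0.667, "dy": 0, "dz": 0.263, "wx": 0, "wy": 0, "wz": 0, "grip": 60},
  {"dx": -0.667, "dy": 0, "dz": 0.263, "wx": 0, "wy": 0, "wz": 0, "grip": 60},
  {"dx": -0.667, "dy": 0, "dz": 0.263, "wx": 0, "wy": 0, "wz": 0, "grip": 60},
  {"dx": -0.667, "dy": 0, "dz": 0.263, "wx": 0, "wy": 0, "wz": 0, "grip": 60},
  {"dx": 0, "dy": 0.7, "dz": 0, "wx": 0, "wy": 0, "wz": 0, "grip": 60},
  {"dx": 0, "dy": 0.7, "dz": 0, "wx": 0, "wy": 0, "wz": 0, "grip": 60},
  {"dx": 0, "dy": 0.7, "dz": 0, "wx": 0, "wy": 0, "wz": 0, "grip": 60},
  {"dx": 0, "dy": 0.5, "dz": 0, "wx": 0, "wy": 0, "wz": 0, "grip": 60},
])

```text
time_s: 3.1
position: [0.4492, -0.0155, 0.1121]
tcp_rot: [[0.07, -0.002, 0.998], [-0.998, 0.0, 0.07], [-0.001, -1.0, -0.002]]
force: [-0.6, -0.1, -0.1]
opening: 0.688
```

Request:
drive_tool([
  {"dx": 0, "dy": 0.5, "dz": 0, "wx": 0, "wy": 0, "wz": 0, "grip": 60},
  {"dx": 0, "dy": 0.5, "dz": 0, "wx": 0, "wy": 0, "wz": 0, "grip": 60},
  {"dx": 0, "dy": 0.5, "dz": 0, "wx": 0, "wy": 0, "wz": 0, "grip": 60},
  {"dx": 0, "dy": 0, "dz": 0, "wx": 0, "wy": 0, "wz": 0, "grip": 60},
  {"dx": 0, "dy": 0, "dz": 0, "wx": 0, "wy": 0, "wz": 0, "grip": 40},
  {"dx": 0, "dy": 0, "dz": 0, "wx": 0, "wy": 0, "wz": 0, "grip": 22},
  {"dx": 0, "dy": 0, "dz": 0, "wx": 0, "wy": 0, "wz": 0, "grip": 5},
  {"dx": 0, "dy": 0, "dz": 0, "wx": 0, "wy": 0, "wz": 0, "grip": 0},
])

```text
time_s: 4.1
position: [0.45, -0.0158, 0.0537]
tcp_rot: [[0.07, 0.001, 0.998], [-0.998, -0.0, 0.07], [0.0, -1.0, 0.001]]
force: [-0.3, -0.6, 0.3]
opening: 0.322
```

Request:
drive_tool([
  {"dx": 0, "dy": 0, "dz": 0, "wx": 0, "wy": 0, "wz": 0, "grip": 0},
  {"dx": 0, "dy": 0, "dz": 0, "wx": 0, "wy": 0, "wz": 0, "grip": 0},
  {"dx": 0, "dy": 0, "dz": 0, "wx": 0, "wy": 0, "wz": 0, "grip": 0},
  {"dx": 0, "dy": 0, "dz": 0, "wx": 0, "wy": 0, "wz": 0, "grip": 0},
])

```text
time_s: 4.6
position: [0.4499, -0.0156, 0.0535]
tcp_rot: [[0.069, 0.0, 0.998], [-0.998, 0.0, 0.069], [-0.0, -1.0, 0.0]]
force: [0.4, 1.4, 3.5]
opening: 0.199
```

```bash
python3 -c "
from go import *
p,d=imaging.capture('side'); q,e=imaging.capture('top')
save('pics/grip.png',np.hstack([cv2.resize(p[150:300,190:390],(400,300)),cv2.resize(q[140:290,200:400],(400,300))]))
delta((.4499,-.0146,.053),4.0)"
```

```text
t 4.7 pos [ 0.4499 -0.0156  0.0535] head 3.98 ydir [ 0.  0. -1.] F [0.5 1.9 4.6] M [ 0.36 -0.03 -0.01] open 0.198
dx,dy,dz [-0.025  0.012  0.003] wy -0.0002
```

View pics/grip.png

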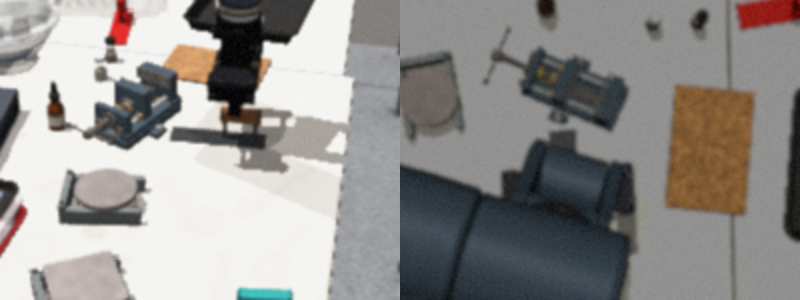

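The side crop shows the fingers on the brown handle at (240,120) with the blade flat; an opening of 17 mm matches the bar. Next I lift it and check the stand's angle with an overlay.

Request:
drive_tool([
  {"dx": 0, "dy": -0.2, "dz": 0, "wx": 0, "wy": 0, "wz": 0, "grip": 0},
  {"dx": 0, "dy": -0.4, "dz": 0, "wx": 0, "wy": 0, "wz": 0, "grip": 0},
  {"dx": 0, "dy": -0.5, "dz": 0, "wx": 0, "wy": 0, "wz": 0, "grip": 0},
  {"dx": 0, "dy": -0.3, "dz": 0, "wx": 0, "wy": 0, "wz": 0, "grip": 0},
  {"dx": 0, "dy": 0, "dz": 0, "wx": 0, "wy": 0, "wz": 0, "grip": 0},
  {"dx": 0, "dy": 0, "dz": 0, "wx": 0, "wy": 0, "wz": 0, "grip": 0},
])

```text
time_s: 5.45
position: [0.4494, -0.0156, 0.109]
tcp_rot: [[0.07, -0.001, 0.998], [-0.998, 0.0, 0.07], [-0.0, -1.0, -0.001]]
force: [1.0, 0.0, -1.9]
opening: 0.2
```

```bash
cat > ov.py <<'E'
from h import *
def overlay(n,p,c,ang,box,S=8):
    u0,u1,v0,v1=box; im=cv2.resize(p[v0:v1,u0:u1],None,fx=S,fy=S,interpolation=cv2.INTER_CUBIC)
    a=np.radians(ang); f=np.array([np.cos(a),np.sin(a),0]); l=np.array([-np.sin(a),np.cos(a),0]); c=np.array([c[0],c[1],0])
    def line(pts,col):
        q=np.array([(proj(n,x)-[u0,v0]+.5)*S for x in pts]).astype(int); cv2.polylines(im,[q],False,col,1)
    for s in (-46,-34,34,46): line([c+f*-.058+l*s/1e3+[0,0,.028],c+f*.054+l*s/1e3+[0,0,.028]],(255,255,0))
    line([c+f*.054+l*-.046+[0,0,.036],c+f*.054+l*.046+[0,0,.036]],(0,255,0))
    line([c+.048*(np.cos(t)*f+np.sin(t)*l)+[0,0,.038] for t in np.linspace(0,6.3,60)],(255,0,0))
    return im
E
python3 - <<'E'
from ov import *; from go import delta
t=np.load("top0.npz")["p"]; s=np.load("side0.npz")["p"]
t=cv2.convertScaleAbs(t,alpha=1.5)
A=overlay("top",t,(.609,.208),11.5,(188,242,158,214),7); B=overlay("side",s,(.609,.208),11.5,(212,272,226,268),7)
h=max(A.shape[0],B.shape[0]); pad=lambda x:np.pad(x,((0,h-x.shape[0]),(0,0),(0,0)))
save("pics/ov.png",np.hstack([pad(A),pad(B)])[:, :800])
delta((.4499,-.0156,.11),4)
p,d=imaging.capture("side"); W=world("side",d); m=(abs(W[...,0]-.53)<.05)&(abs(W[...,1]+.01)<.04)&(W[...,2]>.03)&(W[...,2]<.09)
q=W[m]; A=np.c_[q[:,:2]-[.53,-.01],np.ones(len(q))]; print(len(q),q.mean(0).round(4),q.max(0).round(3),np.degrees(np.arctan(np.linalg.lstsq(A,q[:,2],rcond=None)[0][:2])).round(2))
E
```

```text
t 5.45 pos [ 0.4494 -0.0156  0.109 ] head 3.99 ydir [-0.001  0.    -1.   ] F [ 1.   0.  -1.9] M [ 0.02 -0.01  0.  ] open 0.2
dx,dy,dz [-0.    -0.025  0.013] wy -0.0002
176 [ 0.5209 -0.0082  0.0582] [0.575 0.016 0.077] [-0.7   2.88]
```

View pics/ov.png

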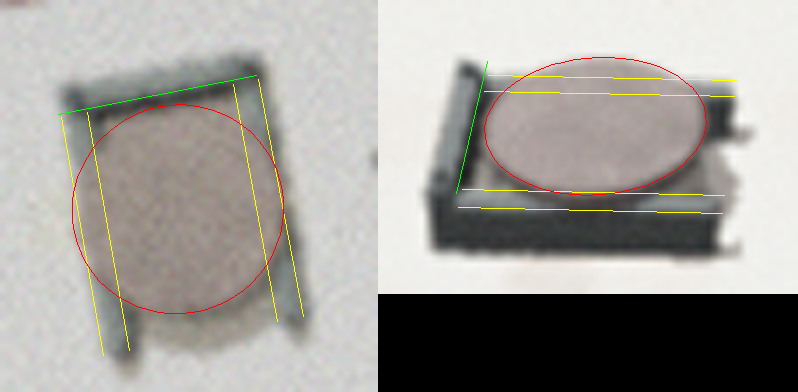

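The overlay fits both views to about 2 mm; the rails look about 12–13° left. The disc is at (0.609, 0.2075). Moving to the line-up in front of the rails.

Request:
drive_tool([
  {"dx": 0, "dy": 0, "dz": -0.4, "wx": 0, "wy": 0, "wz": 0, "grip": 0},
  {"dx": 0, "dy": 0, "dz": 0, "wx": 0, "wy": -0.0461, "wz": 0, "grip": 0},
  {"dx": 0, "dy": 0, "dz": 0, "wx": 0, "wy": -0.0461, "wz": 0, "grip": 0},
  {"dx": -0.3, "dy": 0, "dz": 0.06, "wx": 0, "wy": 0, "wz": 0, "grip": 0},
  {"dx": -0.6, "dy": 0, "dz": 0.13, "wx": 0, "wy": 0, "wz": 0, "grip": 0},
  {"dx": -0.7, "dy": 0, "dz": 0.15, "wx": 0, "wy": 0, "wz": 0, "grip": 0},
  {"dx": -0.7, "dy": 0, "dz": 0.15, "wx": 0, "wy": 0, "wz": 0, "grip": 0},
  {"dx": -0.7, "dy": 0, "dz": 0.15, "wx": 0, "wy": 0, "wz": 0, "grip": 0},
])

```text
time_s: 6.5
position: [0.4327, 0.1075, 0.1089]
tcp_rot: [[0.212, -0.001, 0.977], [-0.977, 0.0, 0.212], [-0.0, -1.0, -0.001]]
force: [0.8, 0.1, -0.6]
opening: 0.2
```

Request:
drive_tool([
  {"dx": -0.7, "dy": 0, "dz": 0.15, "wx": 0, "wy": 0, "wz": 0, "grip": 0},
  {"dx": -0.6, "dy": 0, "dz": 0.15, "wx": 0, "wy": 0, "wz": 0, "grip": 0},
  {"dx": -0.3, "dy": 0, "dz": 0.1, "wx": 0, "wy": 0, "wz": 0, "grip": 0},
  {"dx": 0, "dy": 0.5, "dz": 0, "wx": 0, "wy": 0, "wz": 0, "grip": 0},
  {"dx": 0, "dy": 0, "dz": 0, "wx": 0, "wy": 0, "wz": 0, "grip": 0},
  {"dx": 0, "dy": 0, "dz": 0, "wx": 0, "wy": 0, "wz": 0, "grip": 0},
])

```text
time_s: 7.25
position: [0.4354, 0.1717, 0.0894]
tcp_rot: [[0.212, -0.0, 0.977], [-0.977, -0.0, 0.212], [0.0, -1.0, -0.0]]
force: [0.3, -0.1, -1.8]
opening: 0.195
```

```bash
cat > lvl.py <<'E'
from meas import *
from go import delta
def blade(n,p,d,tcp,ang,z,lo=.045,hi=.11):
    "points of the blade's top near its ahead part; fit plane in trowel axes, blade corner stats"
    W=world(n,d); a=np.radians(ang); f=np.array([np.cos(a),np.sin(a)]); l=np.array([-f[1],f[0]])
    D=W[...,:2]-tcp[:2]; x=D@f; y=D@l
    I=p.astype(int).sum(2)
    m=(x>lo)&(x<hi+.04)&(abs(y)<.035)&(abs(W[...,2]-z)<.015)&(I<330); v,u=np.nonzero(m)
    print(n,"blade y range",np.percentile(y[m],[2,98]).round(4),"tip x",np.percentile(x[m],99).round(4))
    m&=(x<hi)&(abs(y)<.016); k=cv2.erode(m.astype(np.uint8),np.ones((3,3)))>0
    A=np.c_[x[k],y[k],np.ones(k.sum())]; c=np.linalg.lstsq(A,W[...,2][k],rcond=None)[0]
    print(" n",k.sum(),"z@tcp",c[2].round(4),"pitch",np.degrees(c[0]).round(2),"roll",np.degrees(c[1]).round(2),"rms",np.std(W[...,2][k]-A@c).round(4))
E
python3 - <<'E'
from lvl import *
delta((.4351,.1696,.065),12.3)
s=bot.read_state(); 
for n in ("side","top"):
    p,d=imaging.capture(n); blade(n,p,d,s["position"],12.3,s["position"][2]-.05)
    if n=="side": a=cv2.resize(p[190:300,190:390],(800,440),interpolation=cv2.INTER_CUBIC)
save("pics/line.png",a)
E
```

```text
t 7.25 pos [0.4354 0.1717 0.0894] head 12.24 ydir [-0. -0. -1.] F [ 0.3 -0.1 -1.8] M [-0.02  0.    0.05] open 0.195
dx,dy,dz [ 0.049  0.611 -0.017] wy -0.0006
side blade y range [-0.0165  0.0315] tip x 0.1465
 n 68 z@tcp 0.0383 pitch 0.25 roll 10.22 rms 0.0014
top blade y range [-0.0305  0.0329] tip x 0.1497
 n 53 z@tcp 0.0433 pitch -2.36 roll 2.95 rms 0.0026
```

View pics/line.png

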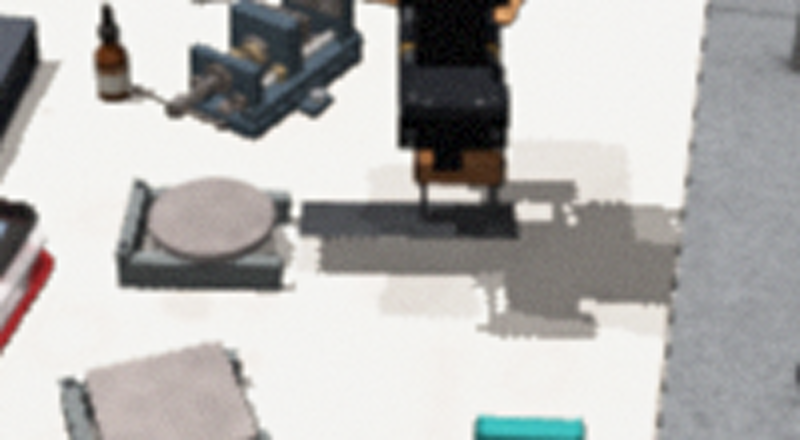

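Side view: the level trowel blade (crop 300–515, row 220) lies just before the open end of the stand (crop 285, row 215). I measure the blade's outline more cleanly.

Run:
```python
from meas import *
s=bot.read_state(); z=s["position"][2]-.05
p,d=imaging.capture("side"); I=p.astype(int).sum(2)
sub=p[190+50:190+60,190+75:190+130]; print(sub[:, ::8].sum(2))
for th in (190,230,270):
    uv,c=big(I<th,(265,318,240,250)); 
    print(th,len(uv),pca("side",uv,z),rect("side",uv,z))
k=world("side",d)[...,2]
uv=uv.astype(int); print(np.round(np.array([np.median(k[uv[uv[:,0]==u][:,1],u]) for u in range(268,300,5)]),4))
```

```text
[[490 442 429 419 409 389 113]
 [414 244 214 228 201 142  92]
 [371 248 204 190 127  90  95]
 [358 254 203 215  99 113 103]
 [300 244 204 205 101 105 104]
 [261 245 218 200 117  98 114]
 [270 266 249 196 193 100 122]
 [257 242 253 207 213 111 132]
 [323 289 301 260 249 148 132]
 [532 400 405 350 364 247 192]]
190 162 (array([0.4179, 0.1697]), np.float64(8.51), array([36.3, 71.3])) (array([423.2, 169.9]), 74.0, 38.7, 13.3)
230 282 (array([0.4368, 0.1746]), np.float64(9.37), array([ 38.2, 114.7])) (array([443.1, 177. ]), 115.9, 43.4, 13.3)
270 425 (array([0.4582, 0.1804]), np.float64(12.19), array([ 40.2, 159.2])) (array([463.4, 181.9]), 158.5, 43.4, 13.3)
[0.0385 0.0394 0.039  0.0397 0.0387 0.0403 0.0397]
```

Request:
drive_tool([
  {"dx": 0.09, "dy": 0.3, "dz": 0, "wx": 0, "wy": 0, "wz": 0, "grip": 0},
  {"dx": 0, "dy": 0.31, "dz": 0, "wx": 0, "wy": 0, "wz": 0, "grip": 0},
  {"dx": 0, "dy": 0, "dz": 0, "wx": 0, "wy": 0, "wz": 0, "grip": 0},
  {"dx": 0, "dy": 0, "dz": 0, "wx": 0, "wy": 0, "wz": 0, "grip": 0},
  {"dx": 0, "dy": 0, "dz": 0.2, "wx": 0, "wy": 0, "wz": 0, "grip": 0},
  {"dx": 0, "dy": 0, "dz": 0.2, "wx": 0, "wy": 0, "wz": 0, "grip": 0},
  {"dx": 0, "dy": 0, "dz": 0.2, "wx": 0, "wy": 0, "wz": 0, "grip": 0},
  {"dx": 0, "dy": 0, "dz": 0.2, "wx": 0, "wy": 0, "wz": 0, "grip": 0},
])

```text
time_s: 8.4
position: [0.4682, 0.1753, 0.0651]
tcp_rot: [[0.213, 0.001, 0.977], [-0.977, 0.0, 0.213], [0.0, -1.0, 0.001]]
force: [-1.0, -0.7, -2.4]
opening: 0.195
```

Run:
```python
from lvl import *
a=np.radians(12.3); delta((.609-.078*np.cos(a),.2075-.078*np.sin(a),.065),12.3)
p,d=imaging.capture("side"); q,e=imaging.capture("top")
save("pics/ins.png",np.hstack([cv2.resize(p[215:275,200:300],(500,300),interpolation=cv2.INTER_CUBIC),cv2.resize(q[150:220,180:250],(300,300),interpolation=cv2.INTER_CUBIC)]))
```

```text
t 8.4 pos [0.4682 0.1753 0.0651] head 12.29 ydir [ 0.001  0.    -1.   ] F [-1.  -0.7 -2.4] M [-0.02  0.03 -0.01] open 0.195
dx,dy,dz [-0.037  0.002  1.66 ] wy -0.0001
```

View pics/ins.png

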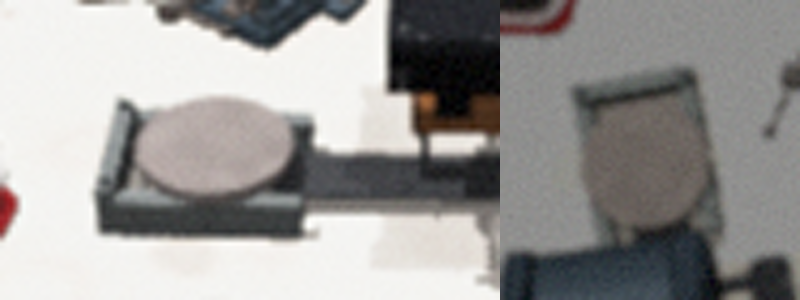

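The blade has entered between the rails (side crop tip near (300,175)), the disc is undisturbed and there is no contact force. Continuing.

Request:
drive_tool([
  {"dx": 0, "dy": 0, "dz": 0.2, "wx": 0, "wy": 0, "wz": 0, "grip": 0},
  {"dx": 0, "dy": 0, "dz": 0.2, "wx": 0, "wy": 0, "wz": 0, "grip": 0},
  {"dx": 0, "dy": 0, "dz": 0.2, "wx": 0, "wy": 0, "wz": 0, "grip": 0},
  {"dx": 0, "dy": 0, "dz": 0.2, "wx": 0, "wy": 0, "wz": 0, "grip": 0},
])

```text
time_s: 9.0
position: [0.4993, 0.1821, 0.0649]
tcp_rot: [[0.213, 0.0, 0.977], [-0.977, 0.0, 0.213], [-0.0, -1.0, 0.0]]
force: [-0.5, 0.8, -1.3]
opening: 0.197
```

Request:
drive_tool([
  {"dx": 0, "dy": 0, "dz": 0.2, "wx": 0, "wy": 0, "wz": 0, "grip": 0},
  {"dx": 0, "dy": 0, "dz": 0.2, "wx": 0, "wy": 0, "wz": 0, "grip": 0},
  {"dx": 0, "dy": 0, "dz": 0.2, "wx": 0, "wy": 0, "wz": 0, "grip": 0},
  {"dx": 0, "dy": 0, "dz": 0.2, "wx": 0, "wy": 0, "wz": 0, "grip": 0},
  {"dx": 0, "dy": 0, "dz": 0.06, "wx": 0, "wy": 0, "wz": 0, "grip": 0},
  {"dx": 0, "dy": 0, "dz": 0, "wx": 0, "wy": 0, "wz": 0, "grip": 0},
])

```text
time_s: 9.75
position: [0.5322, 0.1892, 0.0649]
tcp_rot: [[0.213, -0.0, 0.977], [-0.977, -0.0, 0.213], [-0.0, -1.0, -0.0]]
force: [-0.5, 0.9, -1.3]
opening: 0.194
```

Run:
```python
from lvl import *
a=np.radians(12.3); delta((.609-.078*np.cos(a),.2075-.078*np.sin(a),.065),12.3)
p,d=imaging.capture("side"); q,e=imaging.capture("top")
save("pics/ins2.png",np.hstack([cv2.resize(p[215:275,200:300],(500,300),interpolation=cv2.INTER_CUBIC),cv2.resize(q[150:220,180:250],(300,300),interpolation=cv2.INTER_CUBIC)]))
```

```text
t 9.75 pos [0.5322 0.1892 0.0649] head 12.28 ydir [-0. -0. -1.] F [-0.5  0.9 -1.3] M [-0.    0.03 -0.05] open 0.194
dx,dy,dz [-0.037 -0.003  0.022] wy -0.0002
```

View pics/ins2.png

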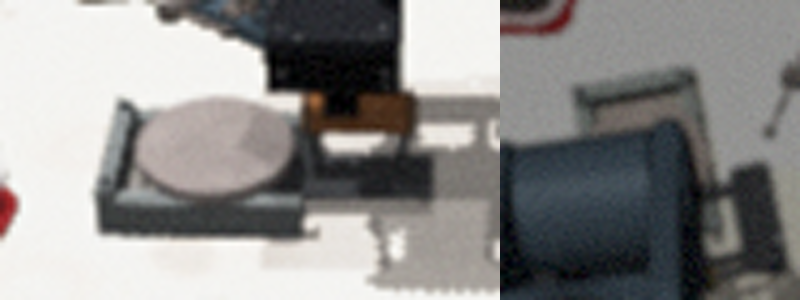

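The disc still sits undisturbed (crop centre (215,145)), with the handle front at crop (305,110) just clear of it. Lifting slowly.

Request:
drive_tool([
  {"dx": 0, "dy": -0.1, "dz": 0, "wx": 0, "wy": 0, "wz": 0, "grip": 0},
  {"dx": 0, "dy": -0.1, "dz": 0, "wx": 0, "wy": 0, "wz": 0, "grip": 0},
  {"dx": 0, "dy": -0.06, "dz": 0, "wx": 0, "wy": 0, "wz": 0, "grip": 0},
  {"dx": 0, "dy": -0.04, "dz": 0, "wx": 0, "wy": 0, "wz": 0, "grip": 0},
  {"dx": 0, "dy": -0.04, "dz": 0, "wx": 0, "wy": 0, "wz": 0, "grip": 0},
  {"dx": 0, "dy": -0.04, "dz": 0, "wx": 0, "wy": 0, "wz": 0, "grip": 0},
  {"dx": 0, "dy": -0.04, "dz": 0, "wx": 0, "wy": 0, "wz": 0, "grip": 0},
  {"dx": 0, "dy": -0.04, "dz": 0, "wx": 0, "wy": 0, "wz": 0, "grip": 0},
])

```text
time_s: 10.85
position: [0.5318, 0.1892, 0.0832]
tcp_rot: [[0.213, -0.001, 0.977], [-0.977, -0.0, 0.213], [-0.0, -1.0, -0.001]]
force: [-0.5, -0.7, -3.5]
opening: 0.194
```

```bash
cat > disc.py <<'E'
from lvl import *
def disc(box=(200,270,215,266),n="side",save_as=None,zt=None):
    s=bot.read_state(); z=s["tcp_rot"][:,2]; h=np.degrees(np.arctan2(z[1],z[0])); delta(s["position"],h)
    p,d=imaging.capture(n); I=p.astype(int); r,g,b=I[...,0],I[...,1],I[...,2]; v=I.max(2)
    zt=zt or s["position"][2]-.053+.013
    W=world(n,d); f=z[:2]; D=W[...,:2]-s["position"][:2]; x=D@f; y=D@np.array([-f[1],f[0]])
    m=(x>.025)&(x<.14)&(abs(y)<.06)&(abs(W[...,2]-zt)<.012)&(r-(g+b)/2>4)
    uv,c=big(m); k=cv2.erode(m.astype(np.uint8),np.ones((5,5)))>0
    A=np.c_[x[k]-.078,y[k],np.ones(k.sum())]; q=np.linalg.lstsq(A,W[...,2][k],rcond=None)[0]
    w=ray(n,uv,zt)[:,:2]-s["position"][:2]; l=np.array([-f[1],f[0]])
    e=lambda t:(np.percentile(t,[1,99])).round(4)
    print("disc n",k.sum(),"z",q[2].round(4),"expected",round(zt,4),"pitch",np.degrees(q[0]).round(2),"roll",np.degrees(q[1]).round(2),"| ahead range",e(w@f),"left range",e(w@l))
    if save_as: save(save_as,p)
E
python3 -c "
from disc import *
disc(zt=.041)"
```

```text
t 10.85 pos [0.5318 0.1892 0.0832] head 12.29 ydir [-0.001 -0.    -1.   ] F [-0.5 -0.7 -3.5] M [ 0.03  0.16 -0.01] open 0.194
dx,dy,dz [0. 0. 0.] wy 0.0
disc n 317 z 0.0404 expected 0.041 pitch -2.38 roll 1.34 | ahead range [0.0331 0.122 ] left range [-0.0406  0.052 ]
```

Request:
drive_tool([
  {"dx": 0, "dy": -0.05, "dz": 0, "wx": 0, "wy": 0, "wz": 0, "grip": 0},
  {"dx": 0, "dy": -0.08, "dz": 0, "wx": 0, "wy": 0, "wz": 0, "grip": 0},
  {"dx": 0, "dy": -0.1, "dz": 0, "wx": 0, "wy": 0, "wz": 0, "grip": 0},
  {"dx": 0, "dy": -0.1, "dz": 0, "wx": 0, "wy": 0, "wz": 0, "grip": 0},
  {"dx": 0, "dy": -0.05, "dz": 0, "wx": 0, "wy": 0, "wz": 0, "grip": 0},
  {"dx": 0, "dy": 0, "dz": 0, "wx": 0, "wy": 0, "wz": 0, "grip": 0},
  {"dx": 0, "dy": 0, "dz": 0, "wx": 0, "wy": 0, "wz": 0, "grip": 0},
])

```text
time_s: 11.78
position: [0.5322, 0.1892, 0.0985]
tcp_rot: [[0.213, -0.0, 0.977], [-0.977, -0.0, 0.213], [-0.0, -1.0, -0.0]]
force: [-0.4, -0.0, -3.0]
opening: 0.199
```

Run:
```python
from disc import *
disc(save_as="pics/side_l.png")
im=cv2.imread("pics/side_l.png"); cv2.imwrite("pics/lift.png",cv2.resize(im[200:275,200:300],(800,600),interpolation=cv2.INTER_CUBIC))
# baseline: same fit on the first picture, disc at rest on the stand
z=np.load("side0.npz"); W=world("side",z["d"]); m=(np.hypot(W[...,0]-.609,W[...,1]-.2075)<.038)&(W[...,2]>.032)
a=np.radians(12.3);f=np.array([np.cos(a),np.sin(a)]);l=np.array([-f[1],f[0]]);D=W[m][:,:2]-[.609,.2075]
q=np.linalg.lstsq(np.c_[D@f,D@l,np.ones(m.sum())],W[m][:,2],rcond=None)[0]; print("baseline",np.degrees(q[:2]).round(2),q[2].round(4))
```

```text
t 11.775 pos [0.5322 0.1892 0.0985] head 12.29 ydir [-0. -0. -1.] F [-0.4 -0.  -3. ] M [-0.04  0.1  -0.04] open 0.199
dx,dy,dz [0. 0. 0.] wy 0.0
disc n 333 z 0.0557 expected 0.0585 pitch -1.81 roll 1.52 | ahead range [0.0321 0.1218] left range [-0.0379  0.0593]
baseline [-0.22 -0.06] 0.0379
```

View pics/lift.png

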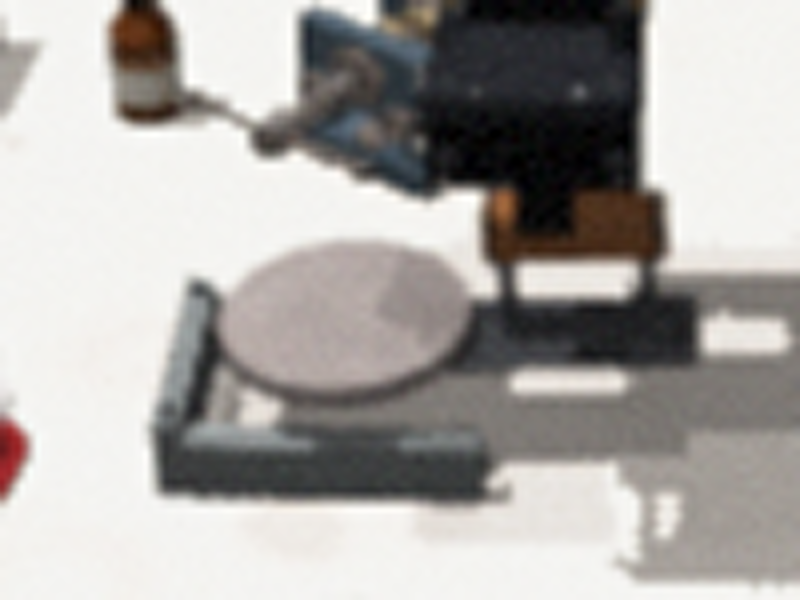

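Disc lifted clear of the stand (crop centre (345,320)); it sits on the blade with about 1.6° nose-down and about 1.4° roll from grip sag. I trim that and raise it.

Request:
drive_tool([
  {"dx": 0, "dy": -0.1, "dz": 0, "wx": 0.006, "wy": 0, "wz": -0.005, "grip": 0},
  {"dx": 0, "dy": -0.15, "dz": 0, "wx": 0.006, "wy": 0, "wz": -0.004, "grip": 0},
  {"dx": 0, "dy": -0.25, "dz": 0, "wx": 0.006, "wy": 0, "wz": -0.004, "grip": 0},
  {"dx": 0, "dy": -0.3, "dz": 0, "wx": 0, "wy": 0, "wz": 0, "grip": 0},
  {"dx": 0, "dy": -0.35, "dz": 0, "wx": 0, "wy": 0, "wz": 0, "grip": 0},
  {"dx": 0, "dy": -0.35, "dz": 0, "wx": 0, "wy": 0, "wz": 0, "grip": 0},
  {"dx": 0, "dy": -0.3, "dz": 0, "wx": 0, "wy": 0, "wz": 0, "grip": 0},
  {"dx": 0, "dy": -0.2, "dz": 0, "wx": 0, "wy": 0, "wz": 0, "grip": 0},
])

```text
time_s: 12.82
position: [0.5304, 0.1902, 0.1796]
tcp_rot: [[0.212, 0.033, 0.977], [-0.977, -0.014, 0.213], [0.02, -0.999, 0.029]]
force: [0.2, -0.8, -2.6]
opening: 0.198
```

```bash
python3 -c "
from disc import *
disc()"
```

```text
t 12.825 pos [0.5304 0.1902 0.1796] head 12.3 ydir [ 0.033 -0.014 -0.999] F [ 0.2 -0.8 -2.6] M [-0.    0.18 -0.04] open 0.198
dx,dy,dz [0. 0. 0.] wy 0.0
disc n 299 z 0.139 expected 0.1396 pitch 0.04 roll 0.5 | ahead range [0.0343 0.1239] left range [-0.0452  0.0563]
```

Level (0.0° pitch, 0.5° roll). Carrying towards the board, above the vice's height.

Request:
drive_tool([
  {"dx": 0.1, "dy": 0, "dz": -0.1, "wx": 0, "wy": 0, "wz": 0, "grip": 0},
  {"dx": 0.2, "dy": 0, "dz": -0.2, "wx": 0, "wy": 0, "wz": 0, "grip": 0},
  {"dx": 0.3, "dy": 0, "dz": -0.3, "wx": 0, "wy": 0, "wz": 0, "grip": 0},
  {"dx": 0.4, "dy": 0, "dz": -0.35, "wx": 0, "wy": 0, "wz": 0, "grip": 0},
  {"dx": 0.4, "dy": 0, "dz": -0.35, "wx": 0, "wy": 0, "wz": 0, "grip": 0},
  {"dx": 0.4, "dy": 0, "dz": -0.3, "wx": 0, "wy": 0, "wz": 0, "grip": 0},
  {"dx": 0.4, "dy": 0, "dz": -0.2, "wx": 0, "wy": 0.005, "wz": 0, "grip": 0},
  {"dx": 0.4, "dy": 0, "dz": -0.1, "wx": 0, "wy": 0.01, "wz": 0, "grip": 0},
])

```text
time_s: 13.88
position: [0.4775, 0.0711, 0.1786]
tcp_rot: [[0.188, 0.032, 0.982], [-0.982, -0.014, 0.188], [0.02, -0.999, 0.029]]
force: [0.0, 0.2, -2.6]
opening: 0.197
```

Request:
drive_tool([
  {"dx": 0.4, "dy": 0, "dz": 0, "wx": 0, "wy": 0.013, "wz": 0, "grip": 0},
  {"dx": 0.4, "dy": 0, "dz": 0, "wx": 0, "wy": 0.013, "wz": 0, "grip": 0},
  {"dx": 0.4, "dy": 0, "dz": 0, "wx": 0, "wy": 0.013, "wz": 0, "grip": 0},
  {"dx": 0.4, "dy": 0, "dz": 0, "wx": 0, "wy": 0.013, "wz": 0, "grip": 0},
  {"dx": 0.4, "dy": 0, "dz": 0, "wx": 0, "wy": 0.013, "wz": 0, "grip": 0},
  {"dx": 0.4, "dy": 0, "dz": 0, "wx": 0, "wy": 0.013, "wz": 0, "grip": 0},
  {"dx": 0.4, "dy": 0, "dz": 0, "wx": 0, "wy": 0.013, "wz": 0, "grip": 0},
  {"dx": 0.4, "dy": 0, "dz": 0, "wx": 0, "wy": 0.013, "wz": 0, "grip": 0},
])

```text
time_s: 14.88
position: [0.493, -0.0556, 0.1807]
tcp_rot: [[0.026, 0.032, 0.999], [-1.0, -0.014, 0.026], [0.015, -0.999, 0.032]]
force: [0.6, 0.4, -3.5]
opening: 0.196
```

Request:
drive_tool([
  {"dx": 0.4, "dy": 0, "dz": 0, "wx": 0, "wy": 0.013, "wz": 0, "grip": 0},
  {"dx": 0.4, "dy": 0, "dz": 0, "wx": 0, "wy": 0.013, "wz": 0, "grip": 0},
  {"dx": 0.4, "dy": 0, "dz": 0, "wx": 0, "wy": 0.013, "wz": 0, "grip": 0},
  {"dx": 0.35, "dy": 0, "dz": 0, "wx": 0, "wy": 0.013, "wz": 0, "grip": 0},
  {"dx": 0.3, "dy": 0, "dz": 0, "wx": 0, "wy": 0.013, "wz": 0, "grip": 0},
  {"dx": 0.2, "dy": 0, "dz": 0, "wx": 0, "wy": 0.013, "wz": 0, "grip": 0},
  {"dx": 0.1, "dy": 0, "dz": 0, "wx": 0, "wy": 0, "wz": 0, "grip": 0},
  {"dx": 0, "dy": 0, "dz": 0, "wx": 0, "wy": 0, "wz": 0, "grip": 0},
])

```text
time_s: 15.88
position: [0.4912, -0.1404, 0.1819]
tcp_rot: [[-0.095, 0.032, 0.995], [-0.995, -0.014, -0.095], [0.011, -0.999, 0.033]]
force: [-0.0, -0.2, -3.1]
opening: 0.197
```

```bash
python3 -c "
from disc import *
disc(); delta((.4902,-.242,.12),-5.4)"
```

```text
t 15.875 pos [ 0.4912 -0.1404  0.1819] head -5.44 ydir [ 0.032 -0.014 -0.999] F [-0.  -0.2 -3.1] M [0.07 0.17 0.  ] open 0.197
dx,dy,dz [0. 0. 0.] wy 0.0
disc n 113 z 0.1415 expected 0.1419 pitch 0.01 roll 1.34 | ahead range [0.0337 0.1229] left range [-0.0412  0.0602]
t 15.925 pos [ 0.4911 -0.1402  0.1818] head -5.43 ydir [ 0.032 -0.014 -0.999] F [-0.3  1.  -2.1] M [ 0.02  0.19 -0.  ] open 0.199
dx,dy,dz [2.537 1.546 0.217] wy -0.0003
```

Request:
drive_tool([
  {"dx": 0.15, "dy": 0, "dz": 0, "wx": 0, "wy": 0, "wz": -0.006, "grip": 0},
  {"dx": 0.3, "dy": 0, "dz": 0, "wx": 0, "wy": 0, "wz": -0.006, "grip": 0},
  {"dx": 0.4, "dy": 0, "dz": 0, "wx": 0, "wy": 0, "wz": 0, "grip": 0},
  {"dx": 0.4, "dy": 0, "dz": 0, "wx": 0, "wy": 0, "wz": 0, "grip": 0},
  {"dx": 0.4, "dy": 0, "dz": 0, "wx": 0, "wy": 0, "wz": 0, "grip": 0},
  {"dx": 0.4, "dy": 0, "dz": 0, "wx": 0, "wy": 0, "wz": 0, "grip": 0},
  {"dx": 0.3, "dy": 0, "dz": 0, "wx": 0, "wy": 0, "wz": 0, "grip": 0},
  {"dx": 0.19, "dy": 0, "dz": 0, "wx": 0, "wy": 0, "wz": 0, "grip": 0},
])

```text
time_s: 16.92
position: [0.4814, -0.2425, 0.1846]
tcp_rot: [[-0.096, 0.03, 0.995], [-0.995, -0.033, -0.095], [0.03, -0.999, 0.033]]
force: [0.4, 1.5, -3.4]
opening: 0.196
```

Request:
drive_tool([
  {"dx": 0, "dy": 0.1, "dz": 0, "wx": 0, "wy": 0, "wz": 0, "grip": 0},
  {"dx": 0, "dy": 0.2, "dz": 0, "wx": 0, "wy": 0, "wz": 0, "grip": 0},
  {"dx": 0, "dy": 0.3, "dz": 0, "wx": 0, "wy": 0, "wz": 0, "grip": 0},
  {"dx": 0, "dy": 0.3, "dz": 0, "wx": 0, "wy": 0, "wz": 0, "grip": 0},
  {"dx": 0, "dy": 0.3, "dz": 0, "wx": 0, "wy": 0, "wz": 0, "grip": 0},
  {"dx": 0, "dy": 0.3, "dz": 0, "wx": 0, "wy": 0, "wz": 0, "grip": 0},
  {"dx": 0, "dy": 0.2, "dz": 0, "wx": 0, "wy": 0, "wz": 0, "grip": 0},
  {"dx": 0, "dy": 0.1, "dz": 0, "wx": 0, "wy": 0, "wz": 0, "grip": 0},
])

```text
time_s: 17.92
position: [0.4836, -0.2438, 0.1121]
tcp_rot: [[-0.096, 0.03, 0.995], [-0.995, -0.032, -0.095], [0.029, -0.999, 0.033]]
force: [0.6, 0.0, -3.5]
opening: 0.194
```

```bash
python3 -c "
from disc import *
disc(save_as='pics/s3.png'); delta((.4902,-.242,.075),-5.4)
im=cv2.imread('pics/s3.png'); cv2.imwrite('pics/brd.png',cv2.resize(im[150:225,240:340],(800,600),interpolation=cv2.INTER_CUBIC))"
```

```text
t 17.925 pos [ 0.4836 -0.2438  0.1121] head -5.44 ydir [ 0.03  -0.032 -0.999] F [ 0.6  0.  -3.5] M [ 0.07  0.22 -0.01] open 0.194
dx,dy,dz [0. 0. 0.] wy 0.0
disc n 136 z 0.0723 expected 0.0721 pitch -0.04 roll 0.28 | ahead range [0.0334 0.1234] left range [-0.0448  0.0605]
t 17.975 pos [ 0.4835 -0.2438  0.1119] head -5.44 ydir [ 0.029 -0.032 -0.999] F [ 0.3 -0.2 -3.2] M [ 0.05  0.22 -0.04] open 0.198
dx,dy,dz [-0.059  0.923  0.162] wy -0.0004
```

View pics/brd.png

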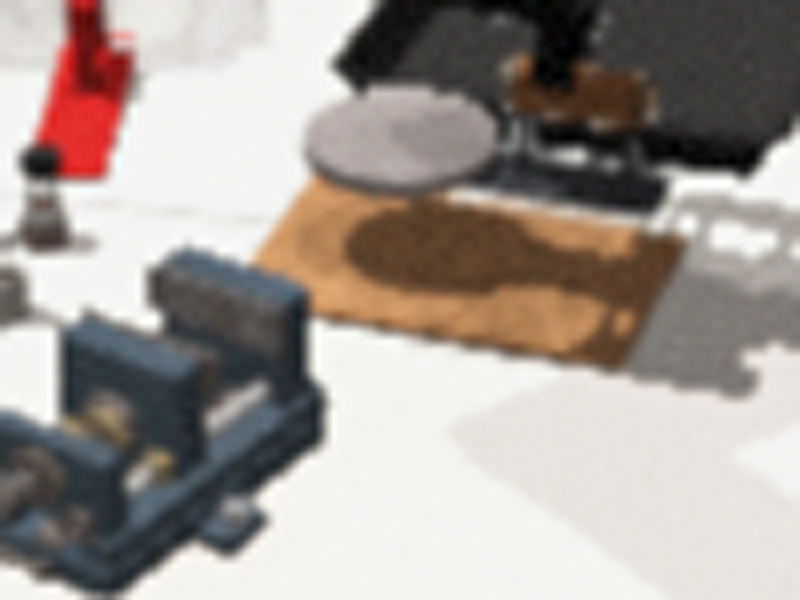

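Side view: the disc is level over the board (crop disc (400,135), its shadow on the cork at (430,245)). Lowering.

Request:
drive_tool([
  {"dx": 0, "dy": 0.15, "dz": 0.04, "wx": 0, "wy": 0, "wz": 0, "grip": 0},
  {"dx": 0, "dy": 0.2, "dz": 0.06, "wx": 0, "wy": 0, "wz": 0, "grip": 0},
  {"dx": 0, "dy": 0.25, "dz": 0.02, "wx": 0, "wy": 0, "wz": 0, "grip": 0},
  {"dx": 0, "dy": 0.2, "dz": 0, "wx": 0, "wy": 0, "wz": 0, "grip": 0},
  {"dx": 0, "dy": 0.15, "dz": 0, "wx": 0, "wy": 0, "wz": 0, "grip": 0},
  {"dx": 0, "dy": 0.1, "dz": 0, "wx": 0, "wy": 0, "wz": 0, "grip": 0},
  {"dx": 0, "dy": 0.08, "dz": 0, "wx": 0, "wy": 0, "wz": 0, "grip": 0},
  {"dx": 0, "dy": 0, "dz": 0, "wx": 0, "wy": 0, "wz": 0, "grip": 0},
])

```text
time_s: 18.98
position: [0.4898, -0.2457, 0.0676]
tcp_rot: [[-0.096, 0.03, 0.995], [-0.995, -0.032, -0.095], [0.029, -0.999, 0.033]]
force: [-0.1, -0.4, -2.4]
opening: 0.194
```

Request:
drive_tool([
  {"dx": 0, "dy": 0.04, "dz": 0, "wx": 0, "wy": 0, "wz": 0, "grip": 0},
  {"dx": 0, "dy": 0.03, "dz": 0, "wx": 0, "wy": 0, "wz": 0, "grip": 0},
  {"dx": 0, "dy": 0.03, "dz": 0, "wx": 0, "wy": 0, "wz": 0, "grip": 0},
  {"dx": 0, "dy": 0.02, "dz": 0, "wx": 0, "wy": 0, "wz": 0, "grip": 0},
  {"dx": 0, "dy": 0, "dz": 0, "wx": 0, "wy": 0, "wz": 0, "grip": 0},
])

```text
time_s: 19.6
position: [0.49, -0.2459, 0.0629]
tcp_rot: [[-0.096, 0.03, 0.995], [-0.995, -0.033, -0.095], [0.03, -0.999, 0.033]]
force: [-0.6, 0.9, -3.3]
opening: 0.196
```

```bash
python3 -c "
from disc import *
disc()"
```

```text
t 19.6 pos [ 0.49   -0.2459  0.0629] head -5.43 ydir [ 0.03  -0.033 -0.999] F [-0.6  0.9 -3.3] M [0.09 0.19 0.04] open 0.196
dx,dy,dz [0. 0. 0.] wy 0.0
disc n 134 z 0.0228 expected 0.0229 pitch 0.4 roll 0.22 | ahead range [0.0299 0.1236] left range [-0.0424  0.0602]
```

Underside is about 2 mm above the board. Small steps until the force reads contact.

Request:
drive_tool([
  {"dx": 0, "dy": 0.02, "dz": 0, "wx": 0, "wy": 0, "wz": 0, "grip": 0},
  {"dx": 0, "dy": 0.015, "dz": 0, "wx": 0, "wy": 0, "wz": 0, "grip": 0},
  {"dx": 0, "dy": 0, "dz": 0, "wx": 0, "wy": 0, "wz": 0, "grip": 0},
])

```text
time_s: 20.02
position: [0.49, -0.246, 0.0615]
tcp_rot: [[-0.096, 0.03, 0.995], [-0.995, -0.033, -0.095], [0.03, -0.999, 0.033]]
force: [-0.3, 0.3, -2.3]
opening: 0.199
```

Request:
drive_tool([
  {"dx": 0, "dy": 0.015, "dz": 0, "wx": 0, "wy": 0, "wz": 0, "grip": 0},
  {"dx": 0, "dy": 0.01, "dz": 0, "wx": 0, "wy": 0, "wz": 0, "grip": 0},
  {"dx": 0, "dy": 0, "dz": 0, "wx": 0, "wy": 0, "wz": 0, "grip": 0},
])

```text
time_s: 20.4
position: [0.4901, -0.2464, 0.0611]
tcp_rot: [[-0.096, 0.031, 0.995], [-0.995, -0.033, -0.094], [0.03, -0.999, 0.034]]
force: [-1.5, -0.1, 4.6]
opening: 0.197
```

```bash
python3 -c "
from disc import *
disc()"
```

```text
t 20.4 pos [ 0.4901 -0.2464  0.0611] head -5.43 ydir [ 0.031 -0.033 -0.999] F [-1.5 -0.1  4.6] M [ 0.01  0.53 -0.04] open 0.197
dx,dy,dz [0. 0. 0.] wy 0.0
disc n 127 z 0.0208 expected 0.0211 pitch -0.32 roll 1.26 | ahead range [0.0266 0.1232] left range [-0.0435  0.0624]
```

Contact is at the rear of the blade (moment), so I ease the nose down a bit before releasing.

Request:
drive_tool([
  {"dx": 0, "dy": 0, "dz": 0, "wx": -0.003, "wy": 0, "wz": 0, "grip": 0},
  {"dx": 0, "dy": 0, "dz": 0, "wx": -0.003, "wy": 0, "wz": 0, "grip": 0},
  {"dx": 0, "dy": 0.005, "dz": 0, "wx": 0, "wy": 0, "wz": 0, "grip": 0},
  {"dx": 0, "dy": 0, "dz": 0, "wx": 0, "wy": 0, "wz": 0, "grip": 0},
])

```text
time_s: 20.95
position: [0.4901, -0.2465, 0.0611]
tcp_rot: [[-0.095, 0.021, 0.995], [-0.995, -0.033, -0.095], [0.031, -0.999, 0.024]]
force: [-2.6, -0.5, 7.9]
opening: 0.196
```

```bash
python3 -c "
from disc import *
disc()"
```

```text
t 20.95 pos [ 0.4901 -0.2465  0.0611] head -5.44 ydir [ 0.021 -0.033 -0.999] F [-2.6 -0.5  7.9] M [-0.06  0.62 -0.04] open 0.196
dx,dy,dz [0. 0. 0.] wy 0.0
disc n 104 z 0.0209 expected 0.0211 pitch -0.73 roll 0.26 | ahead range [0.0268 0.1259] left range [-0.0434  0.0672]
```

Request:
drive_tool([
  {"dx": 0, "dy": 0, "dz": 0, "wx": 0, "wy": 0, "wz": 0, "grip": 18},
  {"dx": 0, "dy": 0, "dz": 0, "wx": 0, "wy": 0, "wz": 0, "grip": 20},
  {"dx": 0, "dy": 0, "dz": 0, "wx": 0, "wy": 0, "wz": 0, "grip": 24},
  {"dx": 0, "dy": 0, "dz": 0, "wx": 0, "wy": 0, "wz": 0, "grip": 32},
  {"dx": 0, "dy": 0, "dz": 0, "wx": 0, "wy": 0, "wz": 0, "grip": 40},
  {"dx": 0, "dy": 0, "dz": 0, "wx": 0, "wy": 0, "wz": 0, "grip": 45},
  {"dx": 0, "dy": 0, "dz": 0, "wx": 0, "wy": 0, "wz": 0, "grip": 45},
])

```text
time_s: 21.88
position: [0.4901, -0.2461, 0.0603]
tcp_rot: [[-0.096, 0.021, 0.995], [-0.995, -0.032, -0.095], [0.03, -0.999, 0.024]]
force: [-0.7, 0.2, 0.8]
opening: 0.503
```

```bash
python3 -c "
from disc import *
disc()"
```

```text
t 21.875 pos [ 0.4901 -0.2461  0.0603] head -5.45 ydir [ 0.021 -0.032 -0.999] F [-0.7  0.2  0.8] M [0.08 0.02 0.01] open 0.503
dx,dy,dz [0. 0. 0.] wy 0.0
disc n 102 z 0.0211 expected 0.0203 pitch -0.62 roll 0.81 | ahead range [0.0238 0.1288] left range [-0.0451  0.0725]
```

Request:
drive_tool([
  {"dx": 0, "dy": -0.2, "dz": 0, "wx": 0, "wy": 0, "wz": 0, "grip": 45},
  {"dx": 0, "dy": -0.4, "dz": 0, "wx": 0, "wy": 0, "wz": 0, "grip": 45},
  {"dx": 0, "dy": -0.6, "dz": 0, "wx": 0, "wy": 0, "wz": 0, "grip": 45},
  {"dx": 0, "dy": -0.7, "dz": 0, "wx": 0, "wy": 0, "wz": 0, "grip": 45},
  {"dx": 0, "dy": -0.7, "dz": 0, "wx": 0, "wy": 0, "wz": 0, "grip": 45},
  {"dx": 0.4, "dy": -0.7, "dz": 0, "wx": 0, "wy": 0, "wz": 0, "grip": 45},
  {"dx": 0.8, "dy": -0.5, "dz": 0, "wx": 0, "wy": 0, "wz": 0, "grip": 45},
  {"dx": 0.9, "dy": 0, "dz": 0, "wx": 0, "wy": 0, "wz": 0, "grip": 45},
])

```text
time_s: 22.92
position: [0.4799, -0.326, 0.2185]
tcp_rot: [[-0.095, 0.025, 0.995], [-0.995, -0.036, -0.094], [0.033, -0.999, 0.029]]
force: [0.4, 0.3, -0.0]
opening: 0.517
```

Request:
drive_tool([
  {"dx": 0.9, "dy": 0, "dz": 0, "wx": 0, "wy": 0, "wz": 0, "grip": 45},
  {"dx": 0.9, "dy": 0, "dz": 0, "wx": 0, "wy": 0, "wz": 0, "grip": 45},
  {"dx": 0.9, "dy": 0, "dz": 0, "wx": 0, "wy": 0, "wz": 0, "grip": 45},
  {"dx": 0.7, "dy": 0, "dz": 0, "wx": 0, "wy": 0, "wz": 0, "grip": 45},
  {"dx": 0.4, "dy": 0, "dz": 0, "wx": 0, "wy": 0, "wz": 0, "grip": 45},
  {"dx": 0, "dy": 0, "dz": 0, "wx": 0, "wy": 0, "wz": 0, "grip": 45},
  {"dx": 0, "dy": 0, "dz": 0, "wx": 0, "wy": 0, "wz": 0, "grip": 45},
])

```text
time_s: 23.8
position: [0.4643, -0.4746, 0.2193]
tcp_rot: [[-0.095, 0.02, 0.995], [-0.995, -0.03, -0.094], [0.028, -0.999, 0.023]]
force: [-1.6, -0.1, -0.7]
opening: 0.518
```

Run:
```python
from meas import *
p,d=imaging.capture("side"); q,e=imaging.capture("top")
save("pics/fin.png",np.hstack([cv2.resize(p[150:225,240:340],(400,300),interpolation=cv2.INTER_CUBIC),cv2.resize(cv2.convertScaleAbs(q[170:260,310:430],alpha=1.5),(400,300),interpolation=cv2.INTER_CUBIC)]))
b=np.array([.528,-.2455]); a=np.radians(-5.4); f=np.array([np.cos(a),np.sin(a)]); l=np.array([-f[1],f[0]])
for n,dd in (("top",e),("side",d)):
    W=world(n,dd); m=(abs(W[...,2]-.021)<.006)&(np.hypot(W[...,0]-.566,W[...,1]+.25)<.062); w=W[m]; D=w[:,:2]-b
    A=np.c_[D@f,D@l,np.ones(len(D))]; c=np.linalg.lstsq(A,w[:,2],rcond=None)[0]
    print(n,len(w),"along",np.percentile(D@f,[1,99]).round(4),"across",np.percentile(D@l,[1,99]).round(4),"z",np.median(w[:,2]).round(4),"tilt",np.degrees(c[:2]).round(2))
print(bot.read_state()["position"],bot.read_state()["force"])
```

```text
top 658 along [-0.0066  0.0857] across [-0.0478  0.0433] z 0.0215 tilt [-0.58 -0.1 ]
side 261 along [-0.0222  0.0851] across [-0.0488  0.0435] z 0.0209 tilt [ 0.11 -0.87]
[ 0.46454483 -0.4745857   0.21931294] [-0.27908665 -0.41493245 -0.12860956]
```

View pics/fin.png

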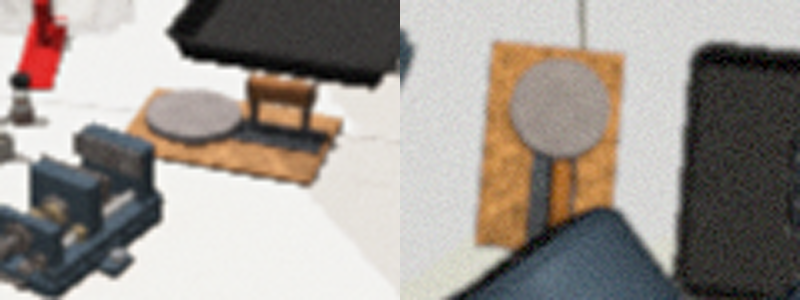

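The final view shows the disc (top crop (560,107)) on the blade, all of it over the cork with at least 14 mm margin, the trowel flat on the board and the robot clear.

```bash
python3 -c "
from rig import workorder
print(workorder.hand_in())"
```

```text
the job is handed in; nothing more can be done
None
```

The disc now lies on the trowel's blade, flat on the cork board, and the job is handed in at about 24 s of the 58 s allowed. I gripped the wooden-handled trowel, slid its blade between the rails under the disc and lifted. I trimmed out about 1.5° of grip sag, carried it above the vice and set it down. Then I released the handle and backed the arm clear.

**Last checks**
- **Disc position:** its top is at z = 21 mm, as expected for 8 mm board, 3 mm blade and 10 mm disc. All of it is over the board, with at least 14 mm to spare at the far end and 16 mm or more at the sides.
- **Tilt:** the top and side cameras read it differently (-0.6°/-0.1° and 0.1°/-0.9°, along/across the board). I take all of that as depth noise.
- **Robot:** it touches nothing, and the highest force I read was about 8 N, at set-down.

**What disagreed or was not ideal**
- While the disc was carried its tilt briefly read up to about 2.4°: about 2° nose-down at lift-off, and about 1.3° of roll after turning towards the board. I corrected both.
- The rear of the blade touched the board first, so I eased the nose down before letting go.
- The two cameras differed by about 4 mm in y on the disc at the start.
- I viewed 11 pictures, one over the budget of 10.

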